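Extend the microscope lamp by one hole and switch it on

ROBOT

A 6-joint arm with a two-finger parallel gripper is mounted at the origin on the work surface. World frame = base frame: x ahead of the robot, y to its left, z up, the work surface at z = 0. Lengths are in m, angles in rad, forces in N, time in s.
With the tool pointing down it reaches from about 0.25 to 0.775 m from the base axis. Payload 8.9 kg.
Tool frame: the origin (TCP) lies at the very end of the fingers, on their centre line; the grasp point (between the pads) lies 19 mm behind it (ctrl.grip_depth is the distance from the TCP to the grasp point, in m); z points along the fingers, y is the direction in which the jaws open and shut (so a half turn about z gives the same grasp; the last joint's range is limited). The gripper opens to 85 mm and grips with 20 to 120 N. Pads are 22 mm wide; open, the fingers measure 114 mm over their backs; the gripper's body (76 mm by 85 mm) begins 54 mm behind the grasp point. The pads swing forward as they close: fully open they stand 13 mm farther back than shut.
Start: joints at [1.057, 0.291, -0.153, 1.127, 0, 1.431], TCP at [0.192, 0.489, 0.231] pointing down, gripper open.
Joint ranges: [-2.52, 2.52], [-0.91, 1.74], [-1.3, 1.37], [-1.96, 2.02], [-1.52, 1.47], [-3.14, 3.14]. Speed limits (rad/s): [2.22, 2.22, 2.79, 3.14, 3.14, 3.14].

INTERFACE

Orientations are given as a unit quaternion [w, x, y, z].
In Python, from plant import ctrl gives the robot as it stands.
- The arm moves only by the tool drive_tool, never from a script. Its argument "deltas" is one flat list of numbers, 6 for each row, row after row: the shift along the tool's x, y, z in mm, then the turn, a rotation vector about the tool's x, y, z in rad. A call has 1 to 20 rows; each row is the pose to reach, as a shift and turn from the pose commanded when the call began, along the tool's axes at that moment; what a row does not reach only later rows make up. A row lasts 1/8 s, in which the tool goes at most 62.5 mm and 10.7 degrees, less where a joint would pass 70% of its speed; a pose out of reach is approached as far as the arm can. A call with a gripper value outside its range is refused whole. "hand" is the opening, from 0 (shut) to 1 (fully open), set as the call begins (left out, the last holds). The fingers move at their own pace and stop on an object; the grip force is fixed at half the most. Time passes only in rows, so rows that repeat a pose let the fingers close. It gives the time, the measured TCP pose, the force and the opening at its end, in the units of the state.
- ctrl.observe(): the state, without advancing time (a new reading comes with each control period).
- ctrl.get_image(name): name is "scene" or "top" or "wrist"; returns a dict with "img" (384x512x3 uint8, red, green, blue), "fx", "fy", "cx", "cy" (pixels), "R" (3x3) and "t" (3): a world point X has camera coordinates R X + t. Camera axes: x right, y down, z forward; pixel columns grow to the right and rows downward; lengths in m; the calibration is good to about 2 mm. A picture is of the moment at which its call begins. There is no depth.
- ctrl.hand_in(): hands the job in, once; it reports no verdict.
Trained networks look in the newest picture that a camera, given by its name, has taken for a name from the list of things; names that differ only in an ending like _2 or _b are one class to them, and where a whole thing is asked for, a point or a joint stands for the part that bears it (a point fixed in the world has none). Each returns a list of dicts, best first, with "score" (0 to 1); they miss things now and then, are a little off and sometimes report something else, mostly with a low value. They report only what shows in the picture. A call takes as long as a camera call.
- ctrl.cut_out(camera, label): "pixels" (384x512 bool, what is visible of it).
- ctrl.spot_point(camera, label): "xyz" ([x, y, z] in m, in world coordinates, good to about 4 mm: a listed point, or the origin of a listed thing).
The state is a dict: "time": time; "q": joint angles; "joint_velocities": joint speeds; "joint_torque": joint torques, N m; "ee_pos": TCP position; "orientation": TCP orientation; "contact_force": force on the tool from outside, world axes, zero at the start; "wrist_torque": the same for the moment, N m; "opening": finger opening in m.
Only numpy, scipy, OpenCV 4.12 (cv2) and the standard library are available. Lean on these libraries where they do the work, as an engineer would, in place of code of your own. Each camera call takes 0.05 s, during which the arm holds its last target.

TASK

The lamp is too far from the microscope's mirror. Press the red snap button on the side of its telescoping tube flush, slide the outer tube one hole further out towards the microscope until the button has clicked out again in that next hole, and only then switch the lamp on by throwing its lever fully over to the other side. Let go of everything, and do not bump the microscope or shift the things standing around.

Things in the scene. Friction and masses are not known exactly. Their poses are not given: they have to be found in the camera images.
- stand: Lamp stand, fixed; origin on the bench top, z up; its tube extends along its -y (towards lamp and microscope). Grey base plate 130 (x) x 210 (y) x 16 mm, centred at y +60 mm; pillar 34 x 32 mm at y +30, 128 mm high. From the pillar a level aluminium inner tube, 22 mm square, runs along -y: axis at x 0, 100 mm above the bench, holes every 40 mm in its +x side.
- tube_mid (a point): Point on the axis of the cream outer tube that slides over the inner tube, half-way along it. Square section 32 x 32 mm, sides facing the stand's -x and +x, about 155 mm long with a black collar 36 x 36 mm at each end. The snap button sits 55 mm from here towards the pillar. Beyond the outer collar hangs the white lamp shade, 80 mm wide, to about 165 mm from here. Moves with the tube.
- button_face (a point): Centre of the red snap button's outer face. Round, 18 mm wide, on the outer tube's +x side (away from the robot), level with the tube axis, 23 mm from it when out, 7 mm proud of the side. Pressed along the stand's -x: 2 N at first, 5 N flush. The tube's opposite side is plain and moves along, so a squeeze across both (39 mm, 32 mm when flush) presses the button and holds the tube. Collar 19 mm away.
- snap (a joint): How far the red button is pressed in, m: 0 out (latched in a hole), 0.007 flush. The tube is locked while this is under about 0.0045. Let go between two holes, the button rests half in at about 0.0045 and slides along; it springs out by itself within about 1.5 mm of a hole.
- sleeve (a joint): Position of the outer tube along the stand's -y (outwards), m: 0 (give or take 0.0015 play) in the hole where it starts; the next hole outwards is at 0.040, one more at 0.080, one inwards at -0.040. Sliding friction about 2 N.
- lamp_switch (a joint): Angle of the lamp's toggle lever, rad: 0 to 0.1 at the start = off, leaning about 0.5 rad from upright towards the stand's -x (the robot); 1.0 = on, fully over, leaning 0.5 rad towards +x. Stays where it is left (friction 0.06 N m).
- lamp_switch_tip (a point): Centre of the black ball (26 mm) at the end of the lamp's lever, 80 mm from the pivot. The pivot runs along the stand's y at x 0, y +120 mm, 38 mm above the bench; the ball swings in the stand's xz plane from x -38 mm (off) to x +38 mm (on), 108 mm above the bench at both ends, 118 mm midway. Rod 10 mm thick; block below it 70 (x) x 50 mm, its top 41 mm above the bench.
- microscope: Cream school microscope, fixed on the bench beyond the lamp, 350 mm high, foot about 120 x 160 mm; origin on the bench under its middle. Not to be bumped.
- slide_box: Bystander: wooden slide box 90 x 110 x 35 mm, loose; origin at the centre of its underside.
- dropper: Bystander: small amber dropper bottle, 36 mm diameter, 75 mm high, loose; origin at the centre of its underside.
- petri: Bystander: glass petri dish, 90 mm diameter, 18 mm high, loose; origin at the centre of its underside.

How it is judged:
On the way, in this order (a step that is already met when the one before it is completed fails the run):
1. the snap button is pressed flush while the tube is still at its starting hole (value of joint snap above 0.0055 m and value of joint sleeve between -0.006 and 0.006 m), for 0.05 s.
2. the tube is at the next hole outwards and the button has clicked out (value of joint sleeve between 0.037 and 0.043 m and value of joint snap below 0.002 m), for 0.2 s.
3. the lamp's lever is thrown over to on (value of joint lamp_switch above 0.85 rad), for 0.2 s.
At the end, for the whole second after the job is handed in: The outer tube rests at the next hole outwards (sleeve joint 0.037 to 0.043), the button is out again (pressed under 2 mm), the lever is over to on (more than 0.85 of its 1.0 rad), and the tube is still (all of step 2 and value of joint lamp_switch above 0.85 rad and velocity of joint sleeve between -0.01 and 0.01 m/s); the robot touches nothing.
It fails at once if the lamp is switched on before the tube has been moved to the next hole (value of joint lamp_switch above 0.5 rad and value of joint sleeve below 0.036 m).
It fails at once if the microscope is bumped by the robot (contact force between microscope and the arm above 5 N or contact force between microscope and the fingers above 5 N).
It fails at once if a bystander is shifted by more than 2 cm (distance of any of slide_box, dropper, petri from where it was at the start of the episode above 0.02 m).
It also fails if it takes over 42 s, if anything falls off the work surface, if the arm or the gripper's body presses on something with over 40 N, if the wrist force passes 120 N, or if a joint passes its speed limit or range.

## Working session

There is one attempt and no reset: what is moved stays moved. The work goes in short steps, Python scripts to look and compute and a tool call to move; the robot and the scene stay as the last step left them, time stands still between calls to the robot, and variables do not carry over. Pictures are saved under pics/ and viewed, and the job is handed in when it is done.

Besides the shell and the picture viewer there is one more tool, called after "Emit:" as name(argument=value, ...), one argument or row to a line, values as JSON. drive_tool: Moves the arm, as the interface text tells. Its arguments: {"type":"object","properties":{"deltas":{"type":"array","items":{"type":"number"}},"hand":{"type":"number"}},"required":["deltas"]}

```bash
mkdir -p pics; ls; cat > h.py <<'E'
import numpy as np, cv2
from plant import ctrl
from scipy.spatial.transform import Rotation as Rn
def snap(n,f):
    d=ctrl.get_image(n); cv2.imwrite('pics/'+f,cv2.cvtColor(d['img'],cv2.COLOR_RGB2BGR)); return d
def R_of(q): return Rn.from_quat([q[1],q[2],q[3],q[0]])
def proj(d,X):
    c=d['R']@np.array(X)+d['t']; return d['fx']*c[0]/c[2]+d['cx'],d['fy']*c[1]/c[2]+d['cy']
def st():
    s=ctrl.observe(); print('t',round(s['time'],2),'p',np.round(s['ee_pos'],4),'q',np.round(s['orientation'],4),'F',np.round(s['contact_force'],1),'o',round(float(s['opening']),4),'j',np.round(s['q'],2)); return s
E
python3 - <<'E'
from h import *
st()
for n in ['scene','top']:
    snap(n,n+'0.png')
    for l in ['stand','tube_mid','button_face','lamp_switch_tip','microscope','slide_box','dropper','petri']:
        print(n,l,[(np.round(r['xyz'],4).tolist(),round(r['score'],2)) for r in ctrl.spot_point(n,l)[:2]])
st()
E
```

```text
pics
t 0.0 p [0.1919 0.4881 0.2307] q [-2.000e-04  1.863e-01  9.825e-01 -7.000e-04] F [-0.5 -0.4 -0.4] o 0.0853 j [ 1.06  0.29 -0.15  1.13 -0.    1.43]
scene stand [([0.5648, 0.0396, -0.0028], 0.68), ([0.5193, 0.1613, 0.1113], 0.31)]
scene tube_mid [([0.5738, -0.0905, 0.1008], 0.85)]
scene button_face [([0.5895, -0.0303, 0.0967], 0.42), ([0.7053, -0.1638, 0.0021], 0.26)]
scene lamp_switch_tip [([0.5196, 0.1619, 0.1117], 0.68), ([0.6005, -0.4056, -0.0004], 0.48)]
scene microscope [([0.6012, -0.4042, -0.0007], 0.7)]
scene slide_box [([0.7051, -0.1632, -0.0001], 0.91)]
scene dropper [([0.6887, 0.0282, -0.0017], 0.92)]
scene petri [([0.7139, 0.1617, 0.0008], 0.76)]
top stand [([0.5616, 0.0425, 0.0002], 0.87)]
top tube_mid [([0.5753, -0.0913, 0.1012], 0.69)]
top button_face []
top lamp_switch_tip [([0.5224, 0.157, 0.1076], 0.7), ([0.7071, -0.1679, 0.0001], 0.37)]
top microscope [([0.598, -0.4069, -0.0041], 0.7)]
top slide_box [([0.7038, -0.1647, 0.0005], 0.69), ([0.6894, 0.0231, -0.0002], 0.5)]
top dropper [([0.6871, 0.0209, -0.0013], 0.57)]
top petri [([0.707, 0.1631, -0.0036], 0.72)]
t 0.9 p [0.1922 0.4886 0.2313] q [0.     0.1863 0.9825 0.    ] F [ 0.7 -1.1 -0.4] o 0.0851 j [ 1.06  0.29 -0.15  1.13 -0.    1.43]
```

View pics/scene0.png

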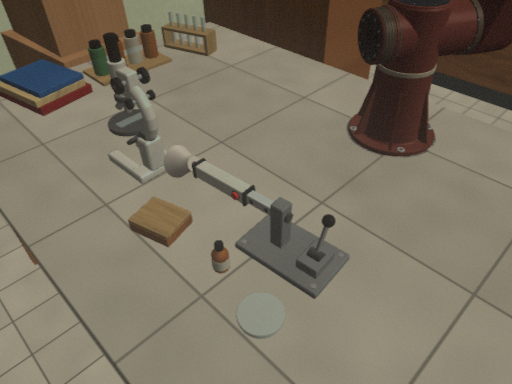

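View pics/top0.png

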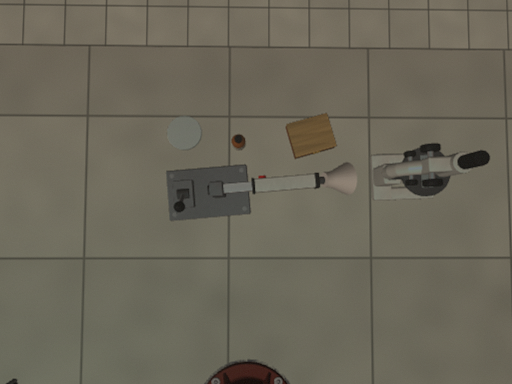

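The top view shows the stand at about (208,192), the tube running right to the shade at (340,178), the red button at (262,178) and the lever ball at (179,206). The microscope is at (425,170). Next I'll refine the stand's yaw and position.

```bash
python3 - <<'E'
from h import *
from scipy.optimize import least_squares
def back(d,u,v,z):
    r=d['R'].T@np.array([(u-d['cx'])/d['fx'],(v-d['cy'])/d['fy'],1]); o=-d['R'].T@d['t']; return o+r*(z-o[2])/r[2]
D={n:ctrl.get_image(n) for n in ['scene','top']}
import pickle; pickle.dump(D,open('D.pkl','wb'))
for n in D:
    d=D[n]; im=d['img']; hsv=cv2.cvtColor(im,cv2.COLOR_RGB2HSV)
    m=((hsv[...,0]<8)|(hsv[...,0]>172))&(hsv[...,1]>150)&(hsv[...,2]>70)
    k,l,s,c=cv2.connectedComponentsWithStats(m.astype(np.uint8))
    print(n,[(np.round(c[i],1).tolist(),s[i].tolist()) for i in range(1,k) if 3<s[i][4]<300])
    print('cam',-d['R'].T@d['t'],d['fx'])
    for l in ['stand','tube_mid','lamp_switch_tip','button_face','slide_box','dropper']:
        for r in ctrl.cut_out(n,l)[:1]:
            mk=r['pixels'].astype(np.uint8); M=cv2.moments(mk,True); 
            pts=cv2.findNonZero(mk); 
            print(n,l,round(r['score'],2),mk.sum(),'c',round(M['m10']/M['m00'],1),round(M['m01']/M['m00'],1),cv2.minAreaRect(pts), cv2.boundingRect(pts))
            cv2.imwrite(f'pics/m_{n}_{l}.png',mk*255)
x0,y0,x1,y1=140,100,390,240
d=D['top'];cv2.imwrite('pics/topc.png',cv2.resize(cv2.cvtColor(d['img'],cv2.COLOR_RGB2BGR)[y0:y1,x0:x1],None,fx=3.2,fy=3.2,interpolation=cv2.INTER_CUBIC))
E
```

```text
scene [([235.6, 194.4], [233, 192, 6, 7, 20])]
cam [0.99821662 0.46474616 0.67722197] 407.2422096659868
scene stand 0.79 8084 c 270.2 227.7 ((253.78895568847656, 211.43408203125), (211.99609375, 79.92924499511719), 33.05582046508789) (164, 145, 186, 154)
scene tube_mid 0.71 4905 c 133.9 116.4 ((135.61331176757812, 107.06204223632812), (152.7349090576172, 56.23243713378906), 87.08915710449219) (104, 32, 63, 152)
scene lamp_switch_tip 0.67 276 c 325.3 229.0 ((322.4954528808594, 231.65139770507812), (13.003881454467773, 38.33435821533203), 28.300758361816406) (316, 214, 20, 38)
scene button_face 0.43 36 c 234.7 195.3 ((234.7000274658203, 195.39999389648438), (6.708203315734863, 5.366562843322754), 63.43495178222656) (232, 192, 7, 7)
scene slide_box 0.67 1959 c 160.6 220.9 ((159.8915252685547, 219.6890106201172), (58.03900146484375, 42.07749938964844), 25.76932716369629) (128, 197, 64, 50)
scene dropper 0.89 453 c 220.3 257.0 ((220.5, 255.5), (31.0, 17.0), 90.0) (212, 240, 18, 32)
top [([261.5, 176.5], [259, 176, 6, 2, 12])]
cam [ 0.50129928 -0.00819476  1.02501011] 389.5864825072694
top stand 0.89 5903 c 239.2 189.1 ((261.6896667480469, 188.27587890625), (50.49165725708008, 190.00807189941406), 85.2363510131836) (166, 163, 191, 58)
top tube_mid 0.86 1874 c 309.8 181.3 ((303.5, 178.5), (31.0, 105.0), 90.0) (251, 163, 106, 32)
top lamp_switch_tip 0.23 1553 c 310.6 135.6 ((310.5605163574219, 135.79360961914062), (36.09127426147461, 44.025390625), 72.6459732055664) (286, 113, 50, 45)
top slide_box 0.79 1580 c 310.2 135.8 ((310.0754699707031, 135.76414489746094), (36.40054702758789, 44.230098724365234), 74.05460357666016) (285, 113, 51, 46)
top dropper 0.68 194 c 238.3 142.3 ((238.0, 142.5), (15.0, 14.0), 90.0) (231, 135, 15, 16)
```

View pics/topc.png

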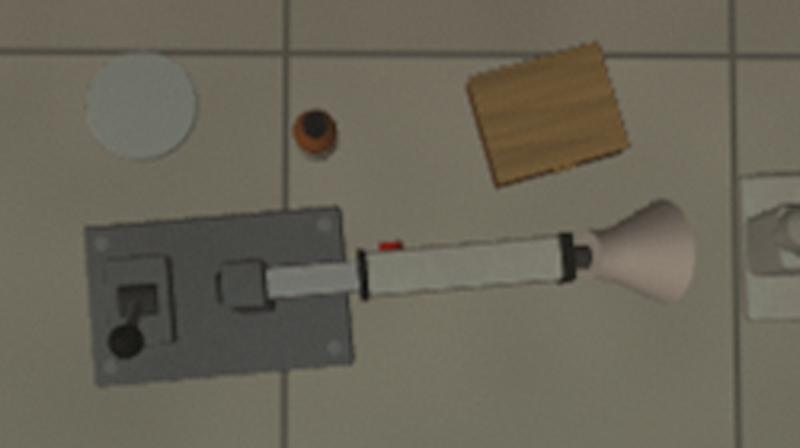

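```bash
python3 - <<'E'
from h import *
from scipy.optimize import least_squares
import pickle; D=pickle.load(open('D.pkl','rb'))
T=lambda u,v:(u/3.2+140-0.34,v/3.2+100-0.34)
# stand-frame point functions of (tube y m): obs
obs=[]
def W(p,s): 
    c,sn=np.cos(p[2]),np.sin(p[2]); return [p[0]+c*s[0]-sn*s[1],p[1]+sn*s[0]+c*s[1],s[2]]
h=.016
for (u,v),s in zip([(85,228),(340,207),(353,362),(97,385)],[(.065,.165),(.065,-.045),(-.065,-.045),(-.065,.165)]):
    obs.append(('top',T(u,v),lambda p,s=s:(s[0],s[1],h)))
m=lambda x,dy,z:(lambda p:(x,p[3]+dy,z))
obs+=[('top',T(369,252),m(.016,.0685,.116)),('top',T(369,296),m(-.016,.0685,.116)),('top',T(563,238),m(.016,-.0685,.116)),('top',T(563,280),m(-.016,-.0685,.116))]
obs.append(('top',T(390,245),m(.0195,.055,.108)))
obs.append(('scene',(235.1,194.9),m(.022,.055,.1)))
ball=lambda p:(-.08*np.sin(.5-p[4]),.12,.038+.08*np.cos(.5-p[4]))
obs.append(('top',T(126,341),ball)); obs.append(('scene',(329,221),ball))
def res(p):
    r=[]
    for n,uv,f in obs: r+=list(np.array(proj(D[n],W(p,f(p))))-uv)
    return np.array(r)
s=least_squares(res,[.563,.041,.08,-.13,.05],loss='soft_l1')
print(s.x); print(np.round(res(s.x).reshape(-1,2),1))
p=s.x
print('button',W(p,(.023,p[3]+.055,.1)),'axis at button',W(p,(0,p[3]+.055,.1)),'ball',W(p,ball(p)),'mid',W(p,(0,p[3],.1)))
E
```

```text
[ 0.56215405  0.04081762  0.08297469 -0.13271172  0.04612798]
[[-0.9 -0.6]
 [ 0.3 -0.4]
 [ 0.3  1. ]
 [-1.2  0.5]
 [ 0.7  0.2]
 [ 1.8  0. ]
 [-1.8 -0.1]
 [-0.6  0.3]
 [-0.3  0.7]
 [-2.1  1.5]
 [-0.2  0.6]
 [-1.8 -0.3]]
button [np.float64(0.5915156252802077), np.float64(-0.03472051223913189), 0.1] axis at button [np.float64(0.5685947550469316), np.float64(-0.036626740910963886), 0.1] ball [np.float64(0.5172532757482347), np.float64(0.15749769347596157), np.float64(0.10990049281828668)] mid [np.float64(0.5731531279578342), np.float64(-0.09143751755575472), 0.1]
```

```bash
cat >> h.py <<'E'
TH=0.083
def goal(x,y,z,th=TH):
    # tool z down, tool y at angle th in world
    yv=np.array([np.cos(th),np.sin(th),0]); zv=np.array([0,0,-1.]); xv=np.cross(yv,zv)
    s=st(); R=R_of(s['orientation'])
    d=R.inv().apply(np.array([x,y,z])-s['ee_pos'])*1000
    w=(R.inv()*Rn.from_matrix(np.c_[xv,yv,zv])).as_rotvec()
    print('delta',np.round(d,1),np.round(w,4))
E
python3 -c "
from h import *
goal(.569,-.036,.2)"
```

```text
t 1.6 p [0.1922 0.4886 0.2313] q [0.     0.1863 0.9825 0.    ] F [-0.6 -0.2  0. ] o 0.0855 j [ 1.06  0.29 -0.15  1.13  0.    1.43]
delta [-542.7 -350.2   31.3] [ 0.     -0.      1.1129]
```

Emit:
drive_tool(
  deltas=[-543, -350, 31, 0, 0, 1.113, -543, -350, 31, 0, 0, 1.113, -543, -350, 31, 0, 0, 1.113, -543, -350, 31, 0, 0, 1.113, -543, -350, 31, 0, 0, 1.113, -543, -350, 31, 0, 0, 1.113, -543, -350, 31, 0, 0, 1.113, -543, -350, 31, 0, 0, 1.113, -543, -350, 31, 0, 0, 1.113, -543, -350, 31, 0, 0, 1.113, -543, -350, 31, 0, 0, 1.113, -543, -350, 31, 0, 0, 1.113, -543, -350, 31, 0, 0, 1.113, -543, -350, 31, 0, 0, 1.113],
  hand=1,
)

```text
time: 3.35
ee_pos: [0.5687, -0.0346, 0.2006]
orientation: [-0.0, 0.677, 0.736, 0.0]
contact_force: [-0.0, 0.6, -0.3]
opening: 0.0854
```

```bash
python3 -c "
from h import *
goal(.569,-.036,.2)
for n in ['wrist','top']:
  d=snap(n,n+'1.png')
  for l in ['button_face','tube_mid']:
    print(n,l,[(np.round(r['xyz'],4).tolist(),round(r['score'],2)) for r in ctrl.spot_point(n,l)[:2]])
  for X in [(.5915,-.0347,.1),(.5686,-.0366,.116),(.5732,-.0914,.116)]: print(proj(d,X))
"
```

```text
t 3.35 p [ 0.5687 -0.0346  0.2006] q [-1.000e-04  6.765e-01  7.364e-01  0.000e+00] F [-0.   0.6 -0.3] o 0.0854 j [-0.19  0.39 -0.09  1.09  0.    1.3 ]
delta [-1.5  0.1  0.6] [-0.     -0.0002  0.0017]
wrist button_face [([0.591, -0.0356, 0.0972], 0.56)]
wrist tube_mid [([0.576, -0.0925, 0.1003], 0.59)]
(np.float64(284.42251376427896), np.float64(188.86471187588234))
(np.float64(257.23842842990285), np.float64(194.70702665677499))
(np.float64(257.24169358762356), np.float64(256.18979013235787))
top button_face []
top tube_mid []
(np.float64(260.9741160074201), np.float64(175.81498679692072))
(np.float64(261.9743529509901), np.float64(184.9014779163703))
(np.float64(285.34132160944387), np.float64(183.00965570690676))
```

View pics/wrist1.png

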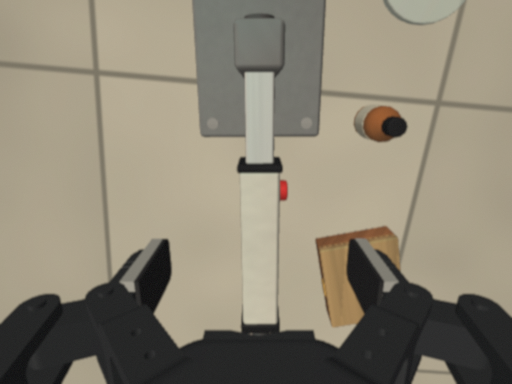

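```bash
python3 -c "
from h import *
im=cv2.imread('pics/wrist1.png'); g=im.astype(int)
for r in [180,190,215,240,260]: print(r,[tuple(g[r,c]) and int(g[r,c].sum()//3) for c in range(234,294)])
hsv=cv2.cvtColor(im,cv2.COLOR_BGR2HSV)
m=((hsv[...,0]<8)|(hsv[...,0]>172))&(hsv[...,1]>150)&(hsv[...,2]>70)
k,l,s,c=cv2.connectedComponentsWithStats(m.astype(np.uint8)); print([(c[i],s[i]) for i in range(1,k) if s[i][4]>20])
d=ctrl.get_image('wrist')
for X in [(-.016,-.095,.116),(.016,-.095,.116),(-.016,-.14,.116),(.016,-.14,.116),(.018,-.0777,.105),(.023,-.0777,.105),(0.023,-.0687,.1),(0.023,-.0867,.1),(0.018,-.0642,.118),(0.018,-.0552,.118)]:
  print(X,np.round(proj(d,[.5622+np.cos(TH)*X[0]-np.sin(TH)*X[1],.0408+np.sin(TH)*X[0]+np.cos(TH)*X[1],X[2]]),1))
"
```

```text
180 [170, 169, 170, 170, 166, 164, 171, 182, 185, 185, 185, 185, 184, 185, 185, 185, 185, 185, 184, 184, 183, 183, 184, 183, 184, 183, 183, 182, 182, 182, 181, 182, 182, 181, 181, 180, 181, 182, 180, 182, 182, 182, 176, 159, 134, 114, 110, 113, 114, 117, 124, 131, 146, 159, 166, 165, 167, 167, 166, 166]
190 [171, 169, 171, 170, 170, 167, 167, 178, 183, 184, 184, 183, 183, 182, 183, 183, 183, 182, 184, 183, 184, 184, 183, 185, 184, 184, 184, 184, 184, 183, 184, 183, 183, 182, 182, 181, 182, 182, 183, 182, 182, 182, 175, 157, 131, 108, 100, 103, 103, 103, 104, 99, 101, 120, 152, 166, 168, 167, 167, 167]
215 [168, 168, 168, 168, 167, 163, 161, 173, 182, 182, 184, 182, 184, 184, 184, 183, 183, 183, 183, 182, 183, 183, 182, 183, 183, 183, 183, 182, 182, 182, 182, 182, 181, 180, 181, 181, 181, 180, 181, 181, 183, 179, 167, 147, 127, 133, 154, 166, 169, 169, 169, 167, 168, 168, 168, 168, 168, 168, 169, 167]
240 [165, 165, 164, 165, 165, 164, 163, 162, 173, 180, 182, 181, 183, 183, 182, 182, 183, 182, 183, 182, 183, 182, 182, 183, 182, 182, 181, 182, 180, 180, 180, 180, 179, 180, 179, 179, 1
[... 182 characters left out ...]
, 183, 183, 183, 182, 183, 182, 182, 182, 182, 182, 183, 183, 183, 183, 183, 184, 183, 182, 183, 182, 182, 182, 181, 181, 181, 180, 180, 180, 179, 173, 155, 131, 127, 150, 164, 164, 165, 164, 165, 165, 165, 164, 165, 164, 164, 163, 164, 165]
[(array([283.17592593, 189.41666667]), array([280, 181,   7,  18, 108], dtype=int32))]
(-0.016, -0.095, 0.116) [237.  213.8]
(0.016, -0.095, 0.116) [276.5 213.8]
(-0.016, -0.14, 0.116) [238.1 262.8]
(0.016, -0.14, 0.116) [275.5 262.8]
(0.018, -0.0777, 0.105) [278.5 189.4]
(0.023, -0.0777, 0.105) [284.5 189.5]
(0.023, -0.0687, 0.1) [284.3 177.4]
(0.023, -0.0867, 0.1) [283.8 197.8]
(0.018, -0.0642, 0.118) [279.9 177.8]
(0.018, -0.0552, 0.118) [280.1 166.5]
```

```bash
python3 -c "
from h import *
goal(.570,-.0368,.078)"
```

```text
t 3.7 p [ 0.5693 -0.0357  0.2004] q [1.00e-04 6.77e-01 7.36e-01 0.00e+00] F [ 0.7  0.2 -0.7] o 0.0857 j [-0.19  0.39 -0.08  1.09  0.    1.3 ]
delta [ -1.2   0.6 122.4] [0.0001 0.     0.0004]
```

Emit:
drive_tool(
  deltas=[-1, 0.6, 40, 0, 0, 0, -1, 0.6, 80, 0, 0, 0, -1, 0.6, 110, 0, 0, 0, -1, 0.6, 122, 0, 0, 0, -1, 0.6, 122, 0, 0, 0],
)

```text
time: 4.32
ee_pos: [0.5698, -0.0368, 0.0782]
orientation: [-0.0, 0.677, 0.736, -0.0]
contact_force: [-0.6, -0.0, -0.5]
opening: 0.0853
```

```bash
python3 -c "
from h import *
st()
d=snap('wrist','wrist2.png'); d=snap('scene','scene2.png')
cv2.imwrite('pics/scene2c.png',cv2.resize(cv2.imread('pics/scene2.png')[100:300,140:360],None,fx=3,fy=3))
st()
"
```

```text
t 4.33 p [ 0.5698 -0.0368  0.0782] q [-4.000e-04  6.772e-01  7.358e-01 -2.000e-04] F [-0.6 -0.  -0.5] o 0.0853 j [-0.19  0.5  -0.26  0.81 -0.    1.3 ]
t 4.42 p [ 0.5709 -0.037   0.0795] q [7.000e-04 6.772e-01 7.358e-01 4.000e-04] F [ 1.2 -0.2 -0.1] o 0.0852 j [-0.19  0.5  -0.26  0.81 -0.    1.3 ]
```

View pics/wrist2.png

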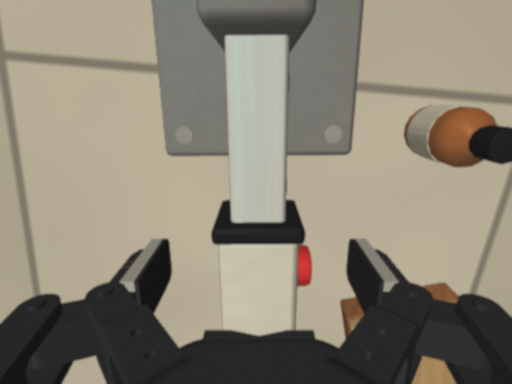

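View pics/scene2c.png

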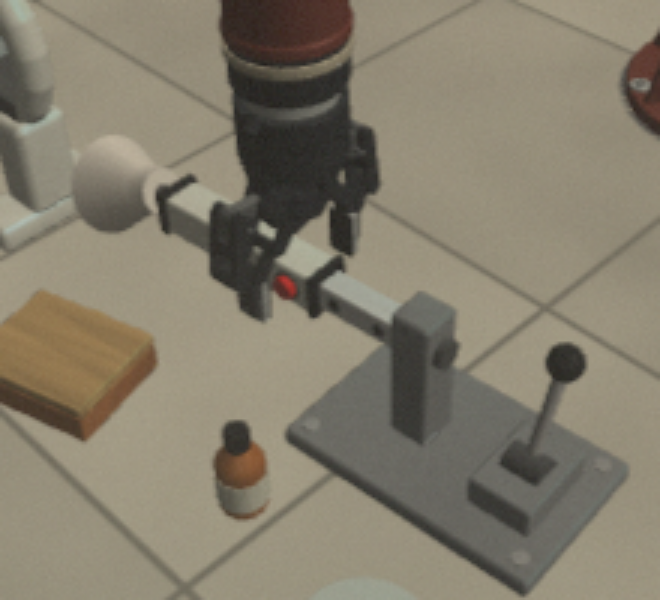

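```bash
python3 -c "
from h import *
import pickle
S=pickle.load(open('D.pkl','rb'))['scene']
s=st(); R=R_of(s['orientation']);e=s['ee_pos']
d=ctrl.get_image('wrist')
hsv=cv2.cvtColor(d['img'],cv2.COLOR_RGB2HSV)
m=((hsv[...,0]<8)|(hsv[...,0]>172))&(hsv[...,1]>150)&(hsv[...,2]>70)
k,l,ss,c=cv2.connectedComponentsWithStats(m.astype(np.uint8)); print([(c[i],ss[i]) for i in range(1,k) if ss[i][4]>20])
for dx in (-11,0,11):
  for dy in (.016,.022):
    print(dx,dy,np.round(proj(d,e+R.apply([dx/1000,dy,-.019])),1))
  X=e+R.apply([dx/1000,.05,-.019]); u=proj(S,X); print('scenecrop',(u[0]-140)*3,(u[1]-100)*3)
X=e+R.apply([0,.022,-.019]); u=proj(S,X); print('scenecrop predicted button',(u[0]-140)*3,(u[1]-100)*3)
st()
"
```

```text
t 4.42 p [ 0.5709 -0.037   0.0795] q [7.000e-04 6.772e-01 7.358e-01 4.000e-04] F [ 1.2 -0.2 -0.1] o 0.0852 j [-0.19  0.5  -0.26  0.81 -0.    1.3 ]
[(array([301.11666667, 263.36666667]), array([295, 245,  13,  37, 420], dtype=int32))]
-11 0.016 [290.6 281. ]
-11 0.022 [303.3 281. ]
scenecrop 237.526013283595 306.01934784036877
0 0.016 [291.4 260.4]
0 0.022 [304.3 260.4]
scenecrop 248.83046784663378 312.87864597383304
11 0.016 [292.1 238.9]
11 0.022 [305.4 238.9]
scenecrop 260.28262025812353 319.8275639620674
scenecrop predicted button 276.49010949695753 291.9984557271181
t 4.47 p [ 0.571  -0.037   0.0796] q [9.000e-04 6.771e-01 7.358e-01 5.000e-04] F [-0.7  0.4  0.2] o 0.0855 j [-0.19  0.5  -0.26  0.81 -0.    1.3 ]
```

Emit:
drive_tool(
  deltas=[0, 0, 0, 0, 0, 0, 0, 0, 0, 0, 0, 0, 0, 0, 0, 0, 0, 0, 0, 0, 0, 0, 0, 0],
  hand=0,
)

```text
time: 4.97
ee_pos: [0.5698, -0.037, 0.0791]
orientation: [0.0, 0.677, 0.736, -0.0]
contact_force: [-3.9, -0.4, 9.4]
opening: 0.0315
```

```bash
python3 -c "
from h import *
st(); snap('wrist','wrist3.png'); st()"
```

```text
t 4.97 p [ 0.5698 -0.037   0.0791] q [ 1.000e-04  6.771e-01  7.359e-01 -2.000e-04] F [-3.9 -0.4  9.4] o 0.0315 j [-0.19  0.5  -0.26  0.81 -0.    1.29]
t 5.03 p [ 0.5698 -0.037   0.0791] q [ 1.00e-04  6.77e-01  7.36e-01 -2.00e-04] F [-4.  -0.3  9.4] o 0.0316 j [-0.19  0.5  -0.26  0.81 -0.    1.29]
```

View pics/wrist3.png

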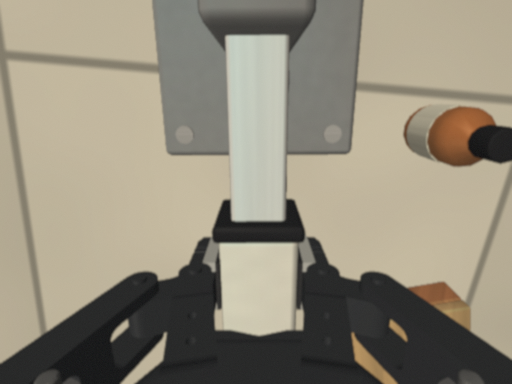

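The wrist picture shows the pads flat on both sides of the tube at columns 220 and 298. The opening is 31.5 mm, so the button is flush. Next I slide it 40 mm outward.

Emit:
drive_tool(
  deltas=[-4, 0, 0, 0, 0, 0, -12, 0, 0, 0, 0, 0, -20, 0, 0, 0, 0, 0, -28, 0, 0, 0, 0, 0, -36, 0, 0, 0, 0, 0, -40, 0, 0, 0, 0, 0, -40, 0, 0, 0, 0, 0, -40, 0, 0, 0, 0, 0],
)

```text
time: 6.02
ee_pos: [0.5734, -0.0773, 0.0791]
orientation: [0.0, 0.677, 0.736, -0.0]
contact_force: [-1.9, -1.4, 7.8]
opening: 0.0308
```

```bash
python3 -c "
from h import *
s=st(); p=s['ee_pos']-np.array([.5698,-.037,.0791]); print('along',-p@[-np.sin(TH),np.cos(TH),0],'lat',p@[np.cos(TH),np.sin(TH),0]); snap('wrist','wrist4.png'); st()"
```

```text
t 6.03 p [ 0.5734 -0.0773  0.0791] q [ 5.000e-04  6.771e-01  7.359e-01 -3.000e-04] F [-1.9 -1.4  7.8] o 0.0308 j [-0.26  0.51 -0.24  0.82 -0.    1.23]
along 0.040455137328720865 lat 0.00024472801932587477
t 6.08 p [ 0.5734 -0.0773  0.0791] q [ 5.000e-04  6.771e-01  7.359e-01 -4.000e-04] F [-2.5 -2.2  7.8] o 0.0313 j [-0.26  0.51 -0.24  0.82 -0.    1.23]
```

View pics/wrist4.png

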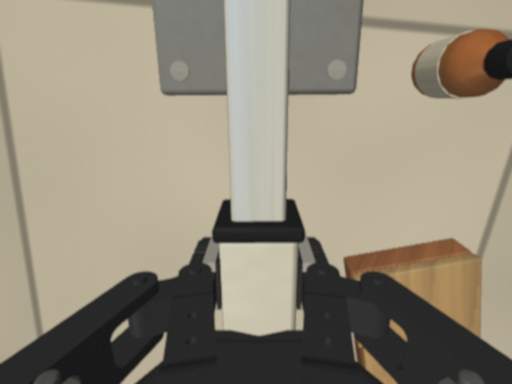

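Emit:
drive_tool(
  deltas=[0, 0, 0, 0, 0, 0, 0, 0, 0, 0, 0, 0, 0, 0, 0, 0, 0, 0],
  hand=0.62,
)

```text
time: 6.45
ee_pos: [0.5731, -0.0766, 0.0781]
orientation: [-0.0, 0.677, 0.736, -0.0]
contact_force: [-0.1, 0.6, -0.6]
opening: 0.0531
```

```bash
python3 -c "
from h import *
st(); d=snap('wrist','wrist5.png'); snap('scene','scene5.png')
cv2.imwrite('pics/scene5c.png',cv2.resize(cv2.imread('pics/scene5.png')[100:300,140:360],None,fx=3,fy=3))
hsv=cv2.cvtColor(d['img'],cv2.COLOR_RGB2HSV)
m=((hsv[...,0]<8)|(hsv[...,0]>172))&(hsv[...,1]>150)&(hsv[...,2]>70)
k,l,ss,c=cv2.connectedComponentsWithStats(m.astype(np.uint8)); print([(c[i],ss[i]) for i in range(1,k) if ss[i][4]>20])
st()"
```

```text
t 6.45 p [ 0.5731 -0.0766  0.0781] q [-3.000e-04  6.772e-01  7.358e-01 -1.000e-04] F [-0.1  0.6 -0.6] o 0.0531 j [-0.26  0.52 -0.24  0.82  0.    1.23]
[(array([304.91578947, 266.40842105]), array([299, 247,  14,  39, 475], dtype=int32))]
t 6.55 p [ 0.5732 -0.0766  0.0782] q [-2.000e-04  6.771e-01  7.359e-01 -1.000e-04] F [ 0.6 -0.1  0. ] o 0.0532 j [-0.26  0.52 -0.24  0.82  0.    1.23]
```

View pics/wrist5.png

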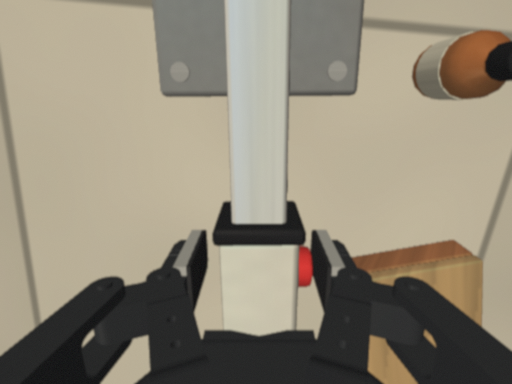

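View pics/scene5c.png

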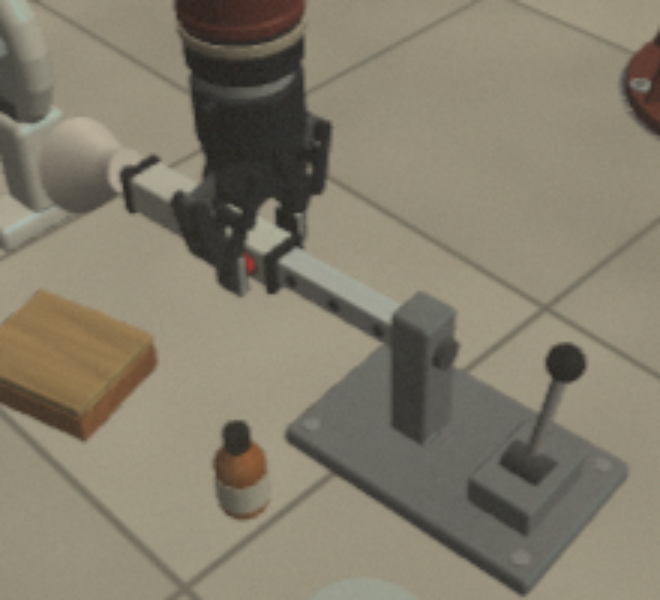

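The button shows fully out: red at columns 299–313, about 7 mm proud of the side. The collar is one hole further out. Next I open fully, rise, and move over to the robot side of the lever.

Emit:
drive_tool(
  deltas=[0, 0, 0, 0, 0, 0, 0, 0, 0, 0, 0, 0, 0, 0, -25, 0, 0, 0, 0, 0, -70, 0, 0, 0, 0, 0, -117, 0, 0, 0, 50, -18, -117, 0, 0, 0, 100, -36, -117, 0, 0, 0, 150, -54, -117, 0, 0, 0, 200, -72, -117, 0, 0, 0, 238, -86, -117, 0, 0, 0, 238, -86, -117, 0, 0, 0, 238, -86, -117, 0, 0, 0],
  hand=1,
)

```text
time: 8.05
ee_pos: [0.4682, 0.1531, 0.1954]
orientation: [0.0, 0.677, 0.736, 0.0]
contact_force: [-0.1, -0.0, 0.3]
opening: 0.0854
```

```bash
python3 -c "
from h import *
goal(.4676,.1533,.095)
d=snap('wrist','wrist6.png')
for X in [(.5173,.1575,.11),(.469,.1533,.11)]: print(proj(d,X))
t=snap('top','top6.png')
cv2.imwrite('pics/top6c.png',cv2.resize(cv2.imread('pics/top6.png')[100:240,140:390],None,fx=3.2,fy=3.2,interpolation=cv2.INTER_CUBIC))
for n in ['wrist','top']: print([(np.round(r['xyz'],4).tolist(),round(r['score'],2)) for r in ctrl.spot_point(n,'lamp_switch_tip')[:2]])
print([(np.round(r['xyz'],4).tolist(),round(r['score'],2)) for r in ctrl.spot_point('top','tube_mid')[:2]])
"
```

```text
t 8.05 p [0.4682 0.1531 0.1954] q [2.00e-04 6.77e-01 7.36e-01 1.00e-04] F [-0.1 -0.   0.3] o 0.0854 j [ 0.17  0.25 -0.3   1.01 -0.    1.66]
delta [  0.2  -0.6 100.4] [0.0004 0.0003 0.0004]
(np.float64(319.46784354284983), np.float64(191.6782683274443))
(np.float64(258.65477864409695), np.float64(191.85071826656204))
[([0.5178, 0.1591, 0.116], 0.69)]
[([0.5189, 0.1559, 0.1101], 0.42)]
[([0.5789, -0.1285, 0.1014], 0.9)]
```

View pics/wrist6.png

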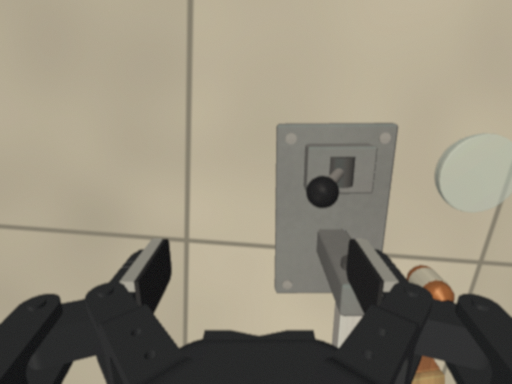

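View pics/top6c.png

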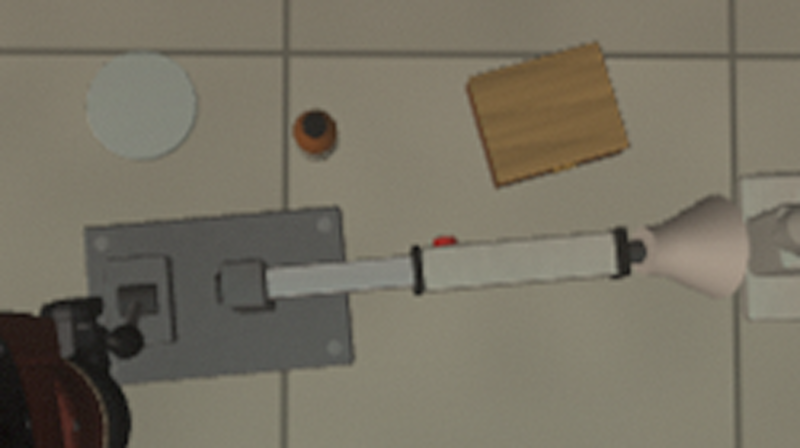

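The wrist view has the ball at (322,192), as predicted. The top view shows the button (crop 445,242) out in the new hole. Next I shut the fingers and lower them beside the ball.

Emit:
drive_tool(
  deltas=[0, -3, 0, 0, 0, 0, 0, -3, 0, 0, 0, 0, 0, -3, 0, 0, 0, 0, 0, -3, 0, 0, 0, 0, 0, -3, 0, 0, 0, 0, 0, -3, 40, 0, 0, 0, 0, -3, 80, 0, 0, 0, 0, -3, 100, 0, 0, 0, 0, -3, 100, 0, 0, 0],
  hand=0,
)

```text
time: 9.43
ee_pos: [0.4638, 0.1529, 0.0942]
orientation: [-0.001, 0.677, 0.736, -0.001]
contact_force: [-0.4, 0.5, 0.1]
opening: -0.0
```

```bash
python3 -c "
from h import *
st(); snap('wrist','wrist7.png'); snap('scene','scene7.png')
cv2.imwrite('pics/scene7c.png',cv2.resize(cv2.imread('pics/scene7.png')[130:310,220:400],None,fx=3,fy=3))
"
```

```text
t 9.43 p [0.4638 0.1529 0.0942] q [-0.0009  0.6771  0.7359 -0.0012] F [-0.4  0.5  0.1] o -0.0 j [ 0.17  0.35 -0.46  0.76 -0.    1.66]
```

View pics/wrist7.png

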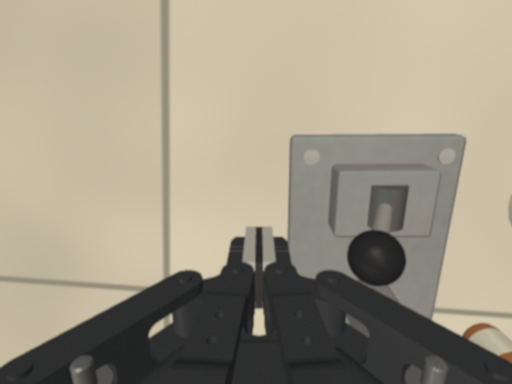

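View pics/scene7c.png

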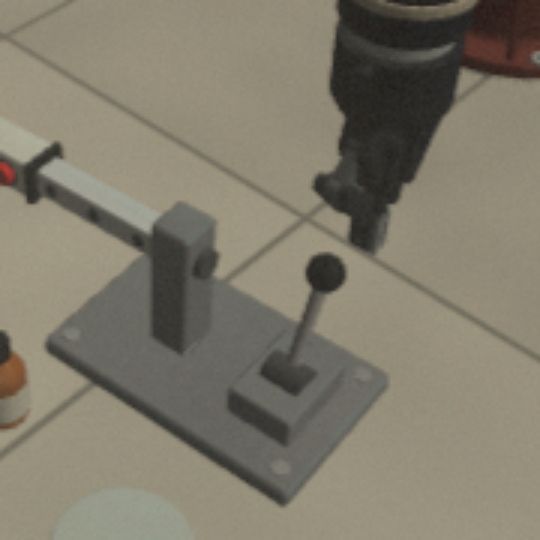

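Emit:
drive_tool(
  deltas=[0, 8, -5, 0, 0, 0, 0, 16, -5, 0, 0, 0, 0, 24, -5, 0, 0, 0, 0, 31, -5, 0, 0, 0, 0, 38, -5, 0, 0, 0, 0, 45, -5, 0, 0, 0, 0, 52, -5, 0, 0, 0, 0, 59, -5, 0, 0, 0, 0, 66, -5, 0, 0, 0, 0, 73, -5, 0, 0, 0, 0, 80, -5, 0, 0, 0, 0, 86, -5, 0, 0, 0, 0, 92, -5, 0, 0, 0, 0, 92, -5, 0, 0, 0],
)

```text
time: 11.28
ee_pos: [0.5572, 0.1607, 0.1003]
orientation: [0.0, 0.677, 0.736, 0.0]
contact_force: [0.2, 0.1, -0.2]
opening: -0.0001
```

```bash
python3 -c "
from h import *
st(); snap('wrist','wrist8.png'); snap('scene','scene8.png')
cv2.imwrite('pics/scene8c.png',cv2.resize(cv2.imread('pics/scene8.png')[130:310,220:400],None,fx=3,fy=3))
st()
"
```

```text
t 11.28 p [0.5572 0.1607 0.1003] q [2.000e-04 6.772e-01 7.358e-01 1.000e-04] F [ 0.2  0.1 -0.2] o -0.0001 j [ 0.15  0.49 -0.21  0.87 -0.    1.64]
t 11.38 p [0.5567 0.1607 0.1004] q [1.000e-04 6.771e-01 7.358e-01 1.000e-04] F [ 0.6  0.7 -0.4] o 0.0004 j [ 0.15  0.49 -0.21  0.87 -0.    1.64]
```

View pics/wrist8.png

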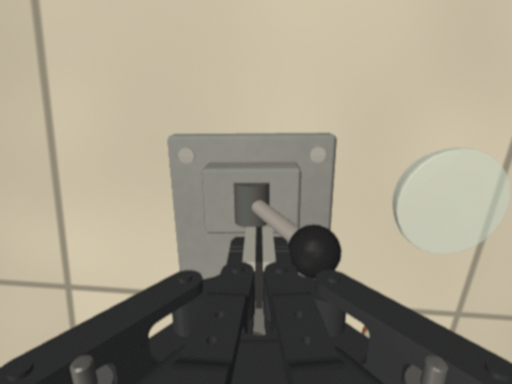

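View pics/scene8c.png

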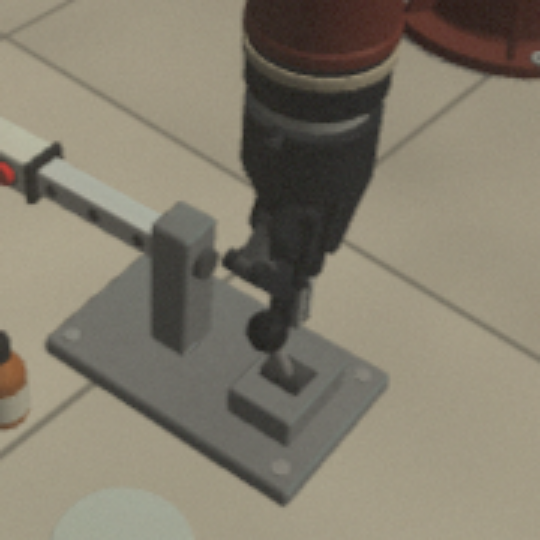

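Emit:
drive_tool(
  deltas=[0, 3, 0, 0, 0, 0, 0, 6, 0, 0, 0, 0, 0, 6, 0, 0, 0, 0],
)

```text
time: 11.75
ee_pos: [0.5629, 0.1612, 0.1003]
orientation: [0.0, 0.677, 0.736, 0.0]
contact_force: [-0.3, 0.4, 0.9]
opening: -0.0003
```

```bash
cat >>h.py <<'E'
def lever(d,uv):
    from scipy.optimize import least_squares
    f=lambda p:[a-b for a,b in zip(proj(d,[.5632+np.cos(TH)*.08*np.sin(p[0]-.5)-np.sin(TH)*(.12+p[1]),.0408+np.sin(TH)*.08*np.sin(p[0]-.5)+np.cos(TH)*(.12+p[1]),.038+.08*np.cos(p[0]-.5)]),uv)]
    return least_squares(f,[.9,0]).x
E
python3 -c "
from h import *
st(); d=snap('wrist','wrist9.png')
print(lever(d,(315,251)))
st()
"
```

```text
t 11.75 p [0.5629 0.1612 0.1003] q [0.000e+00 6.772e-01 7.358e-01 1.000e-04] F [-0.3  0.4  0.9] o -0.0003 j [ 0.15  0.5  -0.19  0.88  0.    1.64]
[ 1.00538481 -0.00131407]
t 11.8 p [0.5628 0.1612 0.1003] q [1.000e-04 6.772e-01 7.358e-01 1.000e-04] F [ 0.2 -0.6  0.1] o -0.0 j [ 0.15  0.5  -0.19  0.88 -0.    1.64]
```

View pics/wrist9.png

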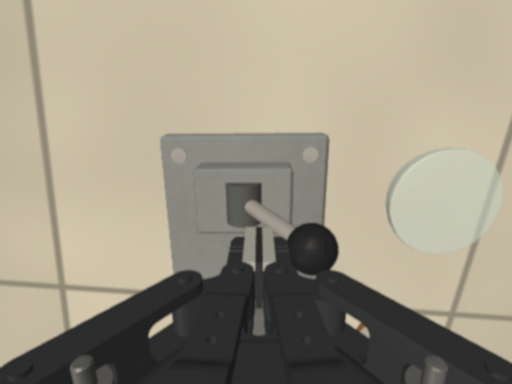

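Emit:
drive_tool(
  deltas=[0, 2, 0, 0, 0, 0, 0, 4, 0, 0, 0, 0, 0, 4, 0, 0, 0, 0],
)

```text
time: 12.18
ee_pos: [0.5651, 0.1614, 0.1]
orientation: [-0.001, 0.677, 0.736, -0.001]
contact_force: [-6.4, -0.6, 2.3]
opening: 0.0002
```

```bash
python3 -c "
from h import *
st(); d=snap('wrist','wrist10.png')
g=cv2.cvtColor(d['img'],cv2.COLOR_RGB2GRAY)[215:285,285:350]
print(lever(d,(312,248)))
st()
"
```

```text
t 12.18 p [0.5651 0.1614 0.1   ] q [-0.001   0.6771  0.7359 -0.0011] F [-6.4 -0.6  2.3] o 0.0002 j [ 0.15  0.51 -0.18  0.88  0.    1.64]
[1.01507193e+00 4.06119151e-04]
t 12.22 p [0.5651 0.1614 0.1   ] q [-0.001   0.6771  0.7359 -0.0011] F [-6.9 -0.2  3.1] o -0.0001 j [ 0.15  0.51 -0.18  0.88  0.    1.64]
```

View pics/wrist10.png

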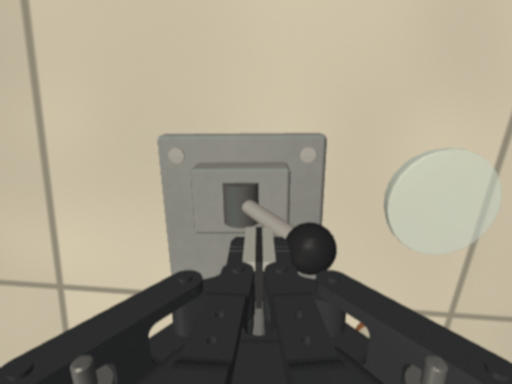

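The wrist force of 6.9 N against the push shows the lever is at its stop. Next I back off and rise.

Emit:
drive_tool(
  deltas=[0, -8, 0, 0, 0, 0, 0, -25, 0, 0, 0, 0, 0, -50, 0, 0, 0, 0, 0, -90, -20, 0, 0, 0, 0, -110, -70, 0, 0, 0, 0, -110, -130, 0, 0, 0, 0, -110, -150, 0, 0, 0, 0, -110, -150, 0, 0, 0],
)

```text
time: 13.22
ee_pos: [0.458, 0.1526, 0.2519]
orientation: [0.001, 0.677, 0.736, 0.002]
contact_force: [0.1, -0.3, -0.9]
opening: -0.0004
```

```bash
python3 -c "
from h import *
st(); d=snap('wrist','wrist11.png'); snap('scene','scene11.png'); snap('top','top11.png')
for n in ['scene','wrist','top']:
  for l in ['lamp_switch_tip','tube_mid','button_face','slide_box','dropper','petri']: print(n,l,[(np.round(r['xyz'],4).tolist(),round(r['score'],2)) for r in ctrl.spot_point(n,l)[:2]])
t=cv2.resize(cv2.imread('pics/top11.png')[100:240,140:390],None,fx=2.4,fy=2.4,interpolation=cv2.INTER_CUBIC)
s=cv2.resize(cv2.imread('pics/scene11.png')[120:220:,180:380],None,fx=3,fy=2.4) if 0 else cv2.resize(cv2.imread('pics/scene11.png')[150:290,140:390],None,fx=2.4,fy=2.4,interpolation=cv2.INTER_CUBIC)
cv2.imwrite('pics/c11.png',t); cv2.imwrite('pics/s11.png',s); st()
"
```

```text
t 13.22 p [0.458  0.1526 0.2519] q [0.0013 0.6771 0.7358 0.0017] F [ 0.1 -0.3 -0.9] o -0.0004 j [ 0.17  0.2  -0.22  1.15 -0.    1.66]
scene lamp_switch_tip [([0.5874, 0.1682, 0.1103], 0.59)]
scene tube_mid [([0.5757, -0.1317, 0.0996], 0.66)]
scene button_face [([0.5938, -0.0734, 0.0999], 0.45)]
scene slide_box [([0.7062, -0.1621, -0.0009], 0.72)]
scene dropper [([0.6851, 0.0286, -0.0007], 0.97)]
scene petri [([0.7147, 0.1628, 0.0037], 0.67), ([0.7069, -0.1647, -0.0], 0.34)]
wrist lamp_switch_tip [([0.5854, 0.1674, 0.1142], 0.84)]
wrist tube_mid []
wrist button_face []
wrist slide_box []
wrist dropper [([0.6863, 0.0253, -0.0024], 0.61)]
wrist petri [([0.5885, 0.1693, 0.1111], 0.58)]
top lamp_switch_tip [([0.5923, 0.1621, 0.108], 0.48)]
top tube_mid [([0.5791, -0.1284, 0.1001], 0.84)]
top button_face []
top slide_box [([0.7057, -0.1658, -0.0002], 0.65)]
top dropper [([0.6917, 0.0223, -0.0009], 0.64)]
top petri [([0.7103, 0.1661, -0.0008], 0.76)]
t 14.28 p [0.457  0.1524 0.2503] q [0.     0.6772 0.7358 0.    ] F [-0.   0.3 -1. ] o 0.0001 j [ 0.17  0.2  -0.23  1.15 -0.    1.66]
```

View pics/c11.png

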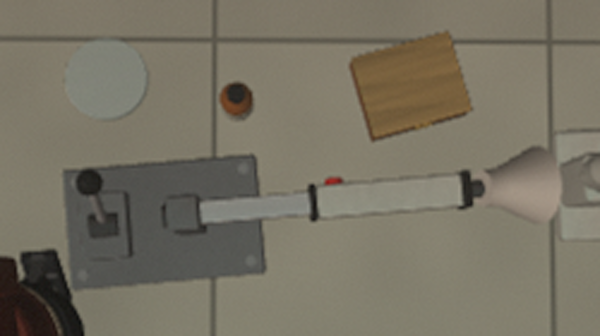

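View pics/s11.png

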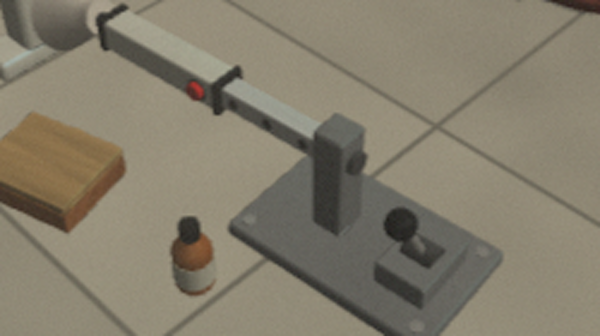

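```bash
python3 -c "
from h import *
ctrl.hand_in(); st()"
```

```text
the job is handed in; nothing more can be done
the job is handed in; nothing more can be done
```

The tube is one hole further out with its button clicked out again, the lamp's lever is thrown fully over to on, and I have handed the job in. No verdict was reported.

**What I did**
1. I squeezed the tube across the button from above. The gripper opening read 31.5 mm, which means the button was flush.
2. I slid the tube outwards; the measured travel was 40.5 mm. I opened the fingers and only then went to the lever.
3. I pushed the lever over with shut fingers until it met its stop (about 7 N), then backed the arm off and raised it.

**What the last checks showed**
- **Button:** it stood about 7 mm proud in the wrist picture right after the release. It is still out in the last top and scene pictures.
- **Tube:** the network's point for the middle of the tube moved 37 to 41 mm, depending on the camera. Its button point moved 43 mm. That spread matches the networks' 4 mm accuracy, and the button being out confirms it is in the hole.
- **Lever:** the ball is on the far side. Its position differed by up to 7 mm between cameras (x 0.585 to 0.592 m), which means roughly 0.9 to 1.0 rad. The push against the stop is the firmer evidence.
- **Bystanders:** the slide box, dropper and petri dish were found within about 5 mm of their starting places, which is within the networks' error. The wrist picture also gave a petri reading on the lever's ball, which I discounted as a false report.
- **Microscope:** the arm never went near it.
- **Time and contact:** the clock stood at about 14.3 s, and the robot was touching nothing.

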